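# Shut the pad cupboard and hold the long stone slip up to the inspection camera

## Robot

A 6-joint arm with a two-finger parallel gripper is mounted at the origin on the work surface; the furniture and walls round the work are solid. World frame = base frame: x ahead of the robot, y to its left, z up, the work surface at z = 0. Lengths are in m, angles in rad, forces in N, time in s.
With the tool pointing down it reaches from about 0.375 to 0.9 m from the base axis. Payload 3.1 kg.
Tool frame: the origin (TCP) lies on the centre line of the jaws, within the pads' length; the fingertips stand 14 mm ahead of it and the grasp point (between the pads) lies 5 mm behind it; z points along the fingers, y is the direction in which the jaws open and shut (so a half turn about z gives the same grasp; the last joint's range is limited). The gripper opens to 85 mm and grips with 20 to 120 N. Pads are 22 mm wide; open, the fingers measure 114 mm over their backs; the gripper's body (76 mm by 85 mm) begins 54 mm behind the grasp point. The pads swing forward as they close: fully open they stand 13 mm farther back than shut.
Start: joints at [0.99, 0.527, 1.433, -0, 1.181, -0.178], TCP at [0.245, 0.575, 0.245] pointing down, gripper open.
Joint ranges: [-3.08, 3.08], [-0.75, 2.2], [0.22, 2.44], [-1.43, 4.57], [0, 2.65], [-2.85, 2.85]. Speed limits (rad/s): [2.79, 2.79, 3.14, 3.14, 3.14, 3.14].

## Interface

Orientations are given as a unit quaternion [w, x, y, z].
In Python, from station import bot gives the robot as it stands.
- The arm moves only by the tool play_rows, never from a script. Its argument "rows" is a list that holds one entry, the list of rows, each a list of 5 numbers: the finger opening in mm, from 0 to 85.4, then the shift along the tool's x, y, z in mm, then the turn about the tool's z in degrees. A call has 1 to 20 rows; each row is the pose to reach, as a shift and turn from the pose measured when the call began, along the tool's axes at that moment; what a row does not reach only later rows make up. A row lasts 1/12 s, in which the tool goes at most 41.7 mm and 7.16 degrees, less where a joint would pass 70% of its speed; a pose out of reach is approached as far as the arm can. A call with a gripper value outside its range is refused whole. The fingers move at their own pace and stop on an object; "squeeze" is the grip in N (left out, the last holds). Time passes only in rows, so rows that repeat a pose let the fingers close. It gives the time, the measured TCP pose, the force and the opening at its end, in the units of the state.
- bot.observe(): the state, without advancing time (a new reading comes with each control period).
- bot.get_image(name): name is "scene" or "side" or "wrist"; returns a dict with "image" (420x560x3 uint8, red, green, blue), "fx", "fy", "cx", "cy" (pixels), "k1" (the pictures are not rectified: a ray, as slopes to the right and down, at radius r is drawn at 1 + k1 r^2 times it, then the intrinsics apply), "xyz" and "attitude" of the camera in the world; the wrist camera has in their place "hand_eye" (4x4, takes a point from camera to tool coordinates, whose origin is the TCP and whose axes are the flange's). Camera axes: x right, y up, looking along -z (the intrinsics and any distortion apply to the point x, -y, -z); pixel columns grow to the right and rows downward; lengths in m; the calibration is good to about 2 mm. A picture is of the moment at which its call begins: read the wrist's pose just before it. There is no depth.
- bot.job_done(): hands the job in, once; it reports no verdict.
The state is a dict: "clock": time; "qpos": joint angles; "qd": joint speeds; "joint_torque": joint torques, N m; "position": TCP position; "tcp_rot": TCP orientation; "ft_force": force on the tool from outside, world axes, zero at the start; "torque": the same for the moment, N m; "finger_gap": finger opening in m.
Only numpy, scipy, OpenCV 4.12 (cv2) and the standard library are available. Lean on these libraries where they do the work, as an engineer would, in place of code of your own. Each camera call takes 0.05 s, during which the arm holds its last target. There are 200 camera calls.

## Task

The open door of the pad cupboard stands in the way of the inspection camera: first push it fully shut, so that it snaps home on its roller catch and stays there. Then draw the long stone slip (the tallest of the three) up out of the slotted wooden block and hold it upright in front of the camera for the finish check, with its middle on the axis of the lens and 20 cm from the lens glass and a broad face square to the lens. Finish while still holding it there, still and touching nothing else, and leave the two short slips and the sanding block where they are.

Things in the scene. Friction and masses are not known exactly. Their poses are not given: they have to be found in the camera images.
- cupboard: Grey sheet-steel pad cupboard fixed on the bench at the right, 120 mm deep, 200 wide, 232 high. Origin: centre of its underside. Its own -x points out of its front (roughly to the robot's left), its own +y along the front to the hinge side (roughly away from the robot). Shut, the door's outer face lies 72 mm in front of the origin.
- cupboard_door (a joint): Door angle in rad: 0 = shut and seated, grows opening (to 1.75); starts at 1.0 to 1.4. Slab 198 wide, 216 high (14 to 230 mm above the bench), 12 thick; moves easily, stays where left. From 0.09 to 0.036 its strike must lift a sprung roller under the cupboard's top (5 to 8 N of push near the free edge); below that the catch draws it to 0. Pushed less far it springs back ajar.
- door_hinge (a point): Point on the door's upright hinge axis, at the far end of the cupboard's front, 122 mm above the bench. Turns with the door: its own -y points from the hinge along the door to its free edge (200 mm away), its own -x out of the outer face (6 mm from the axis), z up. Opening turns the door clockwise seen from above.
- door_push (a point): Good place to push: point on the door's outer face, 165 mm from the hinge axis, 35 mm in from the free edge, 200 mm above the bench (30 mm below the door's top). Axes as door_hinge: push along +x. A black knob, 24 mm in diameter, stands 23 mm out of this face, 178 mm from the hinge axis and 99 mm above the bench.
- slip_block: Hardwood block fixed on the bench at the left, 76 mm (own x) by 150 (own y) by 44 high. Three open slots run along its own x at own y = -46, 0, +46 mm, each 12.5 mm wide and 32 deep (floor 12 mm above the bench). Origin: centre of its underside. One stone slip stands upright in each slot, in any order.
- long_slip: Long slip of pale sawn stone, 42 x 105 x 10 mm, about 0.11 kg. Origin: middle of one broad face. Own x along the 42 mm width, own y along the 105 mm length (up, as it stands), own z across the 10 mm thickness (normal to the broad faces). Its top stands 117 mm above the bench. Grip it across the 10 mm.
- long_slip_centre (a point): Middle of the long slip's volume, same axes; 52.5 mm below its top as it stands.
- short_slip_1_centre (a point): Middle of one short slip, the same stone, 42 x 75 x 10 mm, standing in another slot; its top is 87 mm above the bench. Leave it alone.
- short_slip_2_centre (a point): Middle of the other short slip, the same size. Leave it alone.
- inspection_camera: Inspection camera on a post fixed on the bench at the far right: box housing, black lens in a ring light of 60 mm diameter, at most 200 mm tall. It looks roughly back towards the robot, across the cupboard's front. Origin: on the bench, straight below the lens glass. It looks along its own -x; own z is up.
- lens (a point): Centre of the lens glass, 170 mm above the bench, axes as the camera's.
- focus (a point): Where the middle of the slip belongs: on the lens axis, 200 mm in front of the lens glass, 170 mm above the bench, axes as the camera's (the slip's own z must lie along this x, either way round).
- sanding_block: Dark grey sanding block, 62 x 115 x 34 mm, loose on the bench between the wooden block and the cupboard. Leave it alone. Origin: centre of its underside.

How it is judged:
On the way, in this order (a step that is already met when the one before it is completed fails the run):
1. the cupboard door is shut and seated on its catch (value of joint cupboard_door below 0.015 rad and contact force between the fingers and long_slip below 0.1 N), for 0.3 s.
2. the long slip is drawn up out of its slot in the grip (z of long_slip_centre in the frame of slip_block above 0.11 m and contact force between the fingers and long_slip above 0.5 N), for 0.1 s.
At the end, for the whole second after the job is handed in: Held still in the fingers: the long slip's middle within 22 mm of the focus point (200 mm before the lens), face square to the lens and long side upright within 8 degrees; slip and arm clear of cupboard and camera; door seated on its catch (under 0.015 rad) (distance between long_slip_centre and focus below 0.022 m and angle between the z axis of long_slip and the x axis of inspection_camera, either way round below 0.14 rad and angle between long_slip's own y axis and vertical below 0.14 rad and linear speed of long_slip below 0.02 m/s and contact force between the fingers and long_slip above 0.5 N and contact force between each of long_slip, the arm and cupboard below 0.1 N and contact force between each of long_slip, the arm and inspection_camera below 0.1 N and value of joint cupboard_door below 0.015 rad); the arm keeps its last pose, push and grip.
It fails at once if a short slip is pulled up or knocked aside (more than 25 mm) (distance of any of short_slip_1_centre, short_slip_2_centre from where it was at the start of the episode above 0.025 m).
It fails at once if the sanding block is pushed more than 25 mm (distance of sanding_block from where it was at the start of the episode above 0.025 m).
It also fails if it takes over 66 s, if anything falls off the work surface, if the arm or the gripper's body presses on something with over 40 N, if the wrist force passes 120 N, or if a joint passes its speed limit or range.

## Working session

There is one attempt and no reset: what is moved stays moved. The work goes in short steps, Python scripts to look and compute and a tool call to move; the robot and the scene stay as the last step left them, time stands still between calls to the robot, and variables do not carry over. Pictures are saved under pics/ and viewed, about 8 in all and at most 12, crops included, and the job is handed in when it is done.

Besides the shell and the picture viewer there is one more tool, called after "Request:" in YAML: its name, and indented under it one key for each argument. play_rows: Moves the arm, as the interface text tells. Its arguments: {"type":"object","properties":{"rows":{"type":"array"},"squeeze":{"type":"number"}},"required":["rows"]}

```bash
mkdir -p pics; ls; python3 - <<'E'
from station import bot
import cv2,json,numpy as np
s=bot.observe();print(s)
d={}
for n in ["scene","side","wrist"]:
    g=bot.get_image(n);cv2.imwrite(f"pics/{n}0.png",g["image"][:,:,::-1])
    d[n]={k:np.array(v).tolist() for k,v in g.items() if k!="image"};print(n,d[n])
json.dump(d,open("cal.json","w"))
E
```

```text
pics
{'clock': 0.0, 'qpos': array([ 9.89525578e-01,  5.28452595e-01,  1.43390994e+00,  1.11446719e-05,
        1.18139105e+00, -1.78520445e-01]), 'qd': array([ 0.00045645,  0.00076447, -0.0006021 ,  0.00249001, -0.0010036 ,
        0.00097878]), 'joint_torque': array([-5.52584497e-04, -4.42347658e+01, -1.78025597e+01, -2.52061645e-04,
        8.31035664e-03,  2.63984461e-06]), 'position': array([0.24456749, 0.57441596, 0.24433949]), 'tcp_rot': array([-4.05446963e-04,  2.00018844e-01,  9.79791455e-01, -1.00151978e-03]), 'ft_force': array([-0.70897809,  0.39529837,  0.69966118]), 'torque': array([-0.00119836,  0.01694226, -0.00260518]), 'finger_gap': 0.08555138095051096}
scene {'fx': 536.1208499153739, 'fy': 536.1208499153739, 'cx': 277.37186455286445, 'cy': 209.88604492509157, 'k1': -0.15625195648327667, 'xyz': [0.2962489179743004, 1.1048588743958114, 1.0767879345992182], 'attitude': [-0.11691676964004385, -0.04528659947853115, 0.4313885553729416, 0.8934111635623625]}
side {'fx': 463.0120374997917, 'fy': 463.0120374997917, 'cx': 281.4469858270827, 'cy': 208.70801588733272, 'k1': -0.058679031717961856, 'xyz': [0.3985118175890937, -0.9446689415920435, 0.8021615989479639], 'attitude': [0.8830743219376284, 0.45838630772706357, -0.0363795126931483, -0.09347869211192893]}
wrist {'fx': 323.8443807355061, 'fy': 323.8443807355061, 'cx': 283.1724585892085, 'cy': 206.13425028868593, 'k1': -0.03602558556032529, 'hand_eye': [[0.000783198502212417, 0.9662630109738604, 0.25755616906576817, 0.06472928420432668], [0.9999991007152784, -0.00047638565809172707, -0.0012536448212169611, -0.0020096713524707654], [-0.0010886545545448977, 0.2575569193021869, -0.9662625151328318, -0.12973449669607573], [0.0, 0.0, 0.0, 1.0]]}
```

View pics/scene0.png

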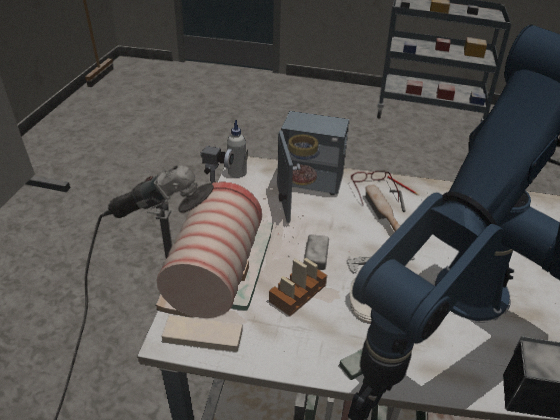

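View pics/side0.png

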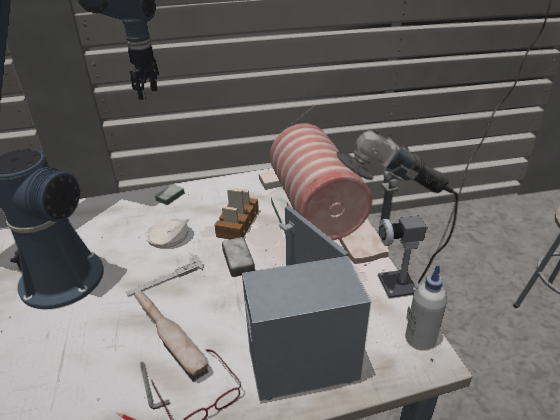

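Two pictures so far. The scene view shows the cupboard near (315,155), its open door edge at (287,180), the slips near (298,280) and the camera at (215,160). The side view shows the cupboard at (303,325), the slips at (238,210) and the camera at (405,235). Next I'll take enlarged crops.

```bash
python3 - <<'E'
import cv2
def crop(n,x0,y0,x1,y1,s,o):
    a=cv2.imread(f"pics/{n}.png")[y0:y1,x0:x1]
    a=cv2.resize(a,None,fx=s,fy=s,interpolation=cv2.INTER_CUBIC)
    a=cv2.convertScaleAbs(a,alpha=1.4,beta=15)
    for x in range((x0+19)//20*20,x1,20):
        cv2.putText(a,str(x),(int((x+.5-x0)*s)-8,9),0,.33,(0,255,255),1); cv2.line(a,(int((x+.5-x0)*s),10),(int((x+.5-x0)*s),16),(0,255,255),1)
    for y in range((y0+19)//20*20,y1,20):
        cv2.putText(a,str(y),(0,int((y+.5-y0)*s)+4),0,.33,(0,255,255),1); cv2.line(a,(24,int((y+.5-y0)*s)),(30,int((y+.5-y0)*s)),(0,255,255),1)
    cv2.imwrite(f"pics/{o}.png",a)
crop("scene0",195,105,360,320,2.75,"c1")
crop("side0",205,175,425,395,2.7,"c2")
E
```

```text
(no output)
```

View pics/c1.png

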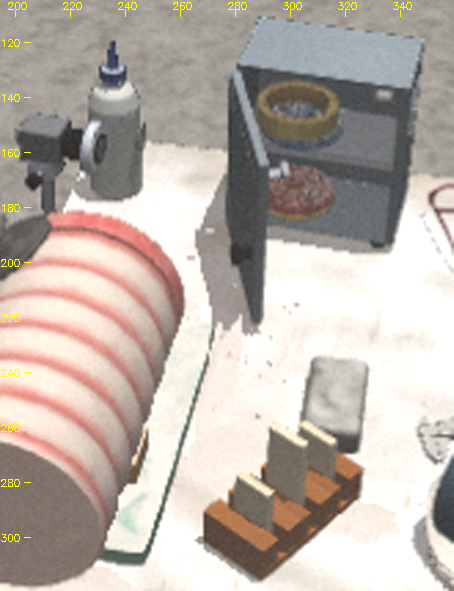

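View pics/c2.png

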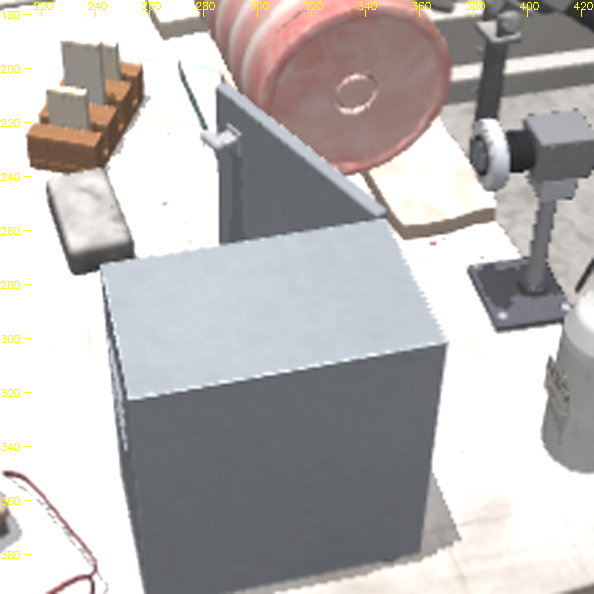

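The middle slip is the tall one: its top edge runs (293,259)–(306,266) in the scene view and (228,191)–(242,191) in the side view. The door's free edge is at (291,164) to (289,222) in the scene view and (287,206) in the side view. The ring light is at (230,159) in the scene view and (385,232) in the side view. I'll fit all the poses from these points.

```bash
cat > lib.py <<'E'
import json,numpy as np,cv2
from scipy.spatial.transform import Rotation as R
from scipy.optimize import least_squares
cal=json.load(open("cal.json"))
def Rq(q): return R.from_quat([q[1],q[2],q[3],q[0]]).as_matrix()
def campose(n,st=None):
    c=cal[n]
    if n!="wrist": return Rq(c["attitude"]),np.array(c["xyz"])
    T=np.array(c["hand_eye"]);Q=Rq(st["tcp_rot"])
    return Q@T[:3,:3],Q@T[:3,3]+np.array(st["position"])
def proj(n,P,st=None):
    c=cal[n];A,t=campose(n,st);p=(np.atleast_2d(P)-t)@A
    s=np.c_[p[:,0]/-p[:,2],p[:,1]/p[:,2]]; s=s*(1+c["k1"]*(s**2).sum(1,keepdims=True))
    return s*[c["fx"],c["fy"]]+[c["cx"],c["cy"]]
def plane(n,uv,z,st=None):
    c=cal[n];A,t=campose(n,st);d=(np.array(uv,float)-[c["cx"],c["cy"]])/[c["fx"],c["fy"]];s=d.copy()
    for _ in range(20): s=d/(1+c["k1"]*(s@s))
    r=A@[s[0],-s[1],-1]; return t+r*(z-t[2])/r[2]
def tri(obs):
    return least_squares(lambda P:np.concatenate([(proj(n,P)-u).ravel() for n,u in obs]),[.6,.1,.1])
def T2(p,L):
    L=np.atleast_2d(L);c,s=np.cos(p[2]),np.sin(p[2])
    return np.c_[p[0]+c*L[:,0]-s*L[:,1],p[1]+s*L[:,0]+c*L[:,1],L[:,2]]
def fit(obs,x0,f=None):
    f=f or (lambda p,L:T2(p,L))
    r=least_squares(lambda p:np.concatenate([(proj(n,f(p,L))-u).ravel() for n,L,u in obs]),x0,loss="soft_l1")
    return r.x,r.fun.reshape(-1,2).round(1).tolist()
E
python3 - <<'E'
from lib import *
S=lambda x,y:(x/2.75+194.5+.3,y/2.75+104.5+.3)
D=lambda x,y:(x/2.7+204.5+.3,y/2.7+174.5+.3)
c,e=fit([("side",[-.06,-.1,.232],D(101,266)),("side",[-.06,.1,.232],D(387,222)),("side",[.06,.1,.232],D(446,343)),("side",[.06,-.1,.232],D(130,399)),
("scene",[.06,.1,.232],S(262,16)),("scene",[.06,-.1,.232],S(424,38)),("scene",[-.06,-.1,.232],S(412,88)),("scene",[-.06,.1,.232],S(238,66)),("scene",[-.06,-.1,0],S(388,246))],[.7,-.15,-1.5])
print("cup",c,e)
def door(p,L):
    h=T2(c,[-.066,.1,0])[0]; return T2([h[0],h[1],c[2]-p[0]],L)
a,e=fit([("scene",[-0.006,-.2,.23],S(262,165)),("scene",[-.006,-.2,.014],S(257,323)),("side",[0,-.2,.23],D(221,84)),],[1.2],door)
print("door",a,e,"push",door(a,[-.006,-.165,.2]),"hinge",door(a,[0,0,0]))
b,e=fit([("scene",[.038,.075,.044],S(204,510)),("scene",[-.038,.075,.044],S(268,552)),("scene",[-.038,-.075,.044],S(362,470)),("scene",[.038,.075,0],S(205,538)),("scene",[-.038,.075,0],S(262,580)),
("side",[-.038,-.075,.044],D(33,124)),("side",[.038,-.075,.044],D(98,141)),("side",[.038,.075,.044],D(142,65)),("side",[.038,-.075,0],D(95,173))],[.6,.15,-.4])
print("block",b,e)
for u in (S(270,425),S(306,443)): print("slip top scene",plane("scene",u,.117))
for u in (D(62,42),D(101,43)): print("slip top side",plane("side",u,.117))
r=tri([("scene",S(97,149)),("side",D(485,154))]);print("lens",r.x,r.fun)
print("plate",[plane("side",D(*u),0.005).round(3).tolist() for u in [(468,268),(497,330),(581,318)]])
print("sand",plane("scene",S(336,395),.034),plane("side",D(90,220),.034))
# cylinder extents
for u in [(72,211),(180,290),(180,310),(105,560)]: print("cyl",[plane("scene",S(*u),z).round(3).tolist() for z in (.1,.25)])
E
```

```text
cup [ 0.53724451 -0.38951132 -1.56255347] [[-1.1, -0.4], [-0.3, -1.1], [1.0, 0.5], [-1.4, 1.1], [-1.4, -0.4], [-0.5, -0.1], [-1.4, -0.1], [-1.2, -1.2], [0.8, 2.4]]
door [1.15994567] [[-0.4, -0.4], [-1.0, 0.4], [-2.3, 0.0]] push [[ 0.57503396 -0.16952709  0.2       ]] hinge [[ 0.63669709 -0.32268929  0.        ]]
block [ 0.4682422   0.12912527 -0.46962723] [[-0.5, 0.3], [-1.5, -0.1], [0.1, -1.5], [-1.0, 1.4], [0.0, 1.0], [-3.5, 3.7], [-1.3, 1.5], [-0.4, -0.7], [1.0, 2.4]]
slip top scene [0.48654311 0.12207272 0.117     ]
slip top scene [0.44891313 0.13658765 0.117     ]
slip top side [0.45090546 0.12698602 0.117     ]
slip top side [0.48924558 0.11595657 0.117     ]
lens [ 0.76461065 -0.2044889   0.17053335] [-0.46664923 -0.30251619 -0.3406073   0.19764048]
plate [[0.783, -0.166, 0.005], [0.78, -0.245, 0.005], [0.857, -0.248, 0.005]]
sand [ 0.44667923 -0.02524991  0.034     ] [ 0.4505269  -0.05478521  0.034     ]
cyl [[0.786, -0.175, 0.1], [0.711, 0.021, 0.25]]
cyl [[0.629, -0.07, 0.1], [0.578, 0.11, 0.25]]
cyl [[0.619, -0.038, 0.1], [0.57, 0.137, 0.25]]
cyl [[0.589, 0.308, 0.1], [0.544, 0.43, 0.25]]
```

```bash
cat >> lib.py <<'E'
def go(st,xyz,jaw_deg):
    "row (x,y,z mm, turn deg) from state to world TCP with jaw axis (tool y) at jaw_deg in plan"
    Q=Rq(st["tcp_rot"]); d=Q.T@(np.array(xyz)-st["position"])*1000
    cur=np.degrees(np.arctan2(Q[1,1],Q[0,1])); t=(cur-jaw_deg+90)%180-90
    return d.round(1),round(t,1),"jaw now",round(cur,1),"tilt",np.degrees(np.arccos(-Q[2,2])).round(2)
E
python3 - <<'E'
from lib import *
from station import bot
s=bot.observe()
D=lambda x,y:(x/2.7+204.8,y/2.7+174.8)
print("cyl end centre",plane("side",D(355,93),.115),"bottom",plane("side",D(345,175),.02),"left",plane("side",D(258,70),.115),"right",plane("side",D(450,70),.115))
print(go(s,[.43,.14,.33],63))
h=np.array([.6367,-.3227])
for a in (1.3,1.16,1,.8,.6,.4,.2,.1,.05,0,-.05):
    n=np.array([np.sin(a),np.cos(a)]);print(a,(h+.165*np.array([-np.cos(a),np.sin(a)])+.006*n).round(3),n.round(2))
E
```

```text
cyl end centre [ 0.71325862 -0.02317225  0.115     ] bottom [ 0.70625413 -0.02775326  0.02      ] left [0.6327693  0.03549174 0.115     ] right [ 0.81426227 -0.00716888  0.115     ]
(array([-340.8, -327.3,  -85. ]), np.float64(3.9), 'jaw now', np.float64(66.9), 'tilt', np.float64(0.1))
1.3 [ 0.598 -0.162] [0.96 0.27]
1.16 [ 0.576 -0.169] [0.92 0.4 ]
1 [ 0.553 -0.181] [0.84 0.54]
0.8 [ 0.526 -0.2  ] [0.72 0.7 ]
0.6 [ 0.504 -0.225] [0.56 0.83]
0.4 [ 0.487 -0.253] [0.39 0.92]
0.2 [ 0.476 -0.284] [0.2  0.98]
0.1 [ 0.473 -0.3  ] [0.1 1. ]
0.05 [ 0.472 -0.308] [0.05 1.  ]
0 [ 0.472 -0.317] [0. 1.]
-0.05 [ 0.472 -0.325] [-0.05  1.  ]
```

Request:
play_rows:
  rows:
    - [[85, -40, -40, -45, 0], [85, -70, -67, -85, 1], [85, -98, -94, -85, 2], [85, -126, -121, -85, 3], [85, -154, -148, -85, 4], [85, -182, -175, -85, 4], [85, -210, -202, -85, 4], [85, -238, -229, -85, 4], [85, -266, -255, -85, 4], [85, -294, -282, -85, 4], [85, -320, -307, -85, 4], [85, -335, -321, -85, 4], [85, -341, -327, -85, 4], [85, -341, -327, -85, 4], [85, -341, -327, -85, 4]]

```text
clock: 1.4
position: [0.4298, 0.1404, 0.3297]
tcp_rot: [-0.001, 0.235, 0.972, -0.001]
ft_force: [-0.6, -0.4, 0.9]
finger_gap: 0.085
```

```bash
python3 - <<'E'
from lib import *
from station import bot
s=bot.observe();g=bot.get_image("wrist");cv2.imwrite("pics/w1.png",g["image"][:,:,::-1])
json.dump({k:np.array(v).tolist() for k,v in s.items()},open("s_w1.json","w"))
print(s["position"],s["qpos"],s["ft_force"])
print(go(s,[.625,-.15,.33],0)); print(proj("wrist",[[.468,.129,.117]],s))
E
```

```text
[0.4298352  0.14036909 0.32974353] [ 6.79465672e-02  1.86056519e-01  1.72901497e+00 -5.18805104e-04
  1.22865169e+00 -1.02880731e+00] [-0.57842349 -0.40164797  0.87148069]
(array([-306.2, -169.3,   -0.5]), np.float64(62.8), 'jaw now', np.float64(62.8), 'tilt', np.float64(0.13))
[[291.48064746 217.46062234]]
```

View pics/w1.png

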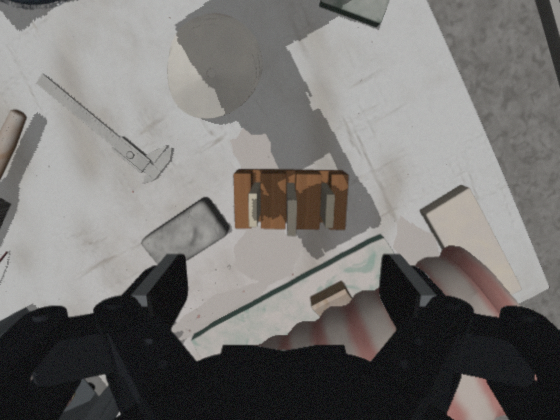

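Fifth picture: the long slip's top is centred near (292.5,216) and my estimate projects to (291.5,217.5), so they agree. Next is the door.

Request:
play_rows:
  rows:
    - [[0, -25, -14, 0, 5], [0, -55, -30, 0, 11], [0, -86, -47, 0, 18], [0, -117, -64, 0, 24], [0, -148, -81, 0, 31], [0, -179, -98, 0, 37], [0, -210, -116, 0, 44], [0, -240, -133, 0, 50], [0, -270, -149, 0, 57], [0, -295, -163, 0, 62], [0, -306, -169, 0, 63], [0, -306, -169, 0, 63], [0, -306, -169, 0, 63]]

```text
clock: 2.53
position: [0.6247, -0.1466, 0.3289]
tcp_rot: [-0.002, 0.706, 0.708, -0.001]
ft_force: [-0.4, -0.1, -0.4]
finger_gap: -0.0001
```

```bash
python3 - <<'E'
from lib import *
from station import bot
s=bot.observe();g=bot.get_image("wrist");cv2.imwrite("pics/w2.png",g["image"][:,:,::-1])
json.dump({k:np.array(v).tolist() for k,v in s.items()},open("s_w2.json","w"))
print(s["position"],s["qpos"],s["finger_gap"])
print(go(s,[.62,-.15,.20],0)); print(proj("wrist",[[.5536,-.1393,.23],[.6367,-.3227,.23],[.765,-.204,.17]],s))
E
```

```text
[ 0.62470539 -0.14663867  0.32886164] [-4.04172096e-01  4.76481700e-01  1.28190175e+00 -5.52393154e-04
  1.38745741e+00 -4.06077328e-01] -9.284855156678805e-05
(array([ -3.5,  -4.2, 128.9]), np.float64(0.1), 'jaw now', np.float64(0.1), 'tilt', np.float64(0.25))
[[188.77151126 201.26513277]
 [298.5602345  402.71539175]
 [430.73364891 252.05955338]]
```

View pics/w2.png

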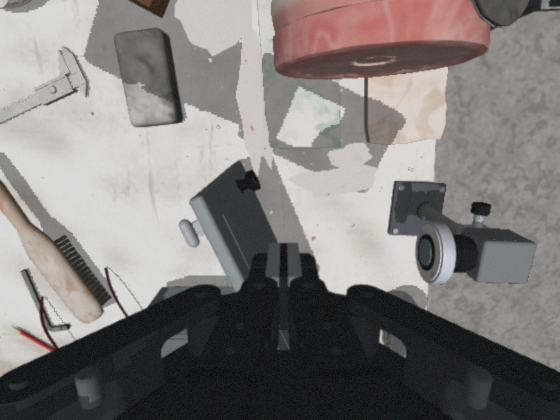

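Sixth picture: the door's free edge is at (192,200) and the knob at (247,182). The ring light face is near (428,252), and my lens estimate projects to (431,252). Lowering the closed fingers beside the outer face of the door.

Request:
play_rows:
  rows:
    - [[0, -2, -2, 35, 0], [0, -3, -4, 70, 0], [0, -3, -4, 105, 0], [0, -3, -4, 127, 0], [0, -3, -4, 129, 0], [0, -3, -4, 129, 0]]

```text
clock: 3.08
position: [0.6185, -0.1468, 0.1994]
tcp_rot: [-0.004, 0.705, 0.709, -0.002]
ft_force: [-0.7, 0.2, 1.1]
finger_gap: -0.0001
```

```bash
python3 - <<'E'
from lib import *
from station import bot
s=bot.observe();print(s["position"],s["ft_force"])
h=np.array([.6367,-.3227])
for a in (1.2,1.0,.8,.6,.4,.3,.2,.12,.06,.02,-.03):
    n=np.array([np.sin(a),np.cos(a)]);p=h+.165*np.array([-np.cos(a),np.sin(a)])+.019*n
    print(a,go(s,[*p,.2],0)[0])
a=cv2.imread("pics/w2.png")[165:305,370:550];cv2.imwrite("pics/c3.png",cv2.convertScaleAbs(cv2.resize(a,None,fx=4,fy=4,interpolation=cv2.INTER_CUBIC),alpha=1.5,beta=20))
E
```

```text
[ 0.61846844 -0.14676083  0.19942435] [-0.72672315  0.22124392  1.06637063]
1.2 [-15.2 -23.9  -0.4]
1.0 [-26.6 -55.1  -0.2]
0.8 [-43.9 -83.3  -0.1]
0.6 [ -66.6 -107.5    0. ]
0.4 [-9.360e+01 -1.268e+02  1.000e-01]
0.3 [-1.084e+02 -1.343e+02  1.000e-01]
0.2 [-1.239e+02 -1.403e+02  1.000e-01]
0.12 [-1.366e+02 -1.440e+02  1.000e-01]
0.06 [-1.464e+02 -1.460e+02  1.000e-01]
0.02 [-1.529e+02 -1.471e+02  1.000e-01]
-0.03 [-161.2 -148.1    0. ]
```

View pics/c3.png

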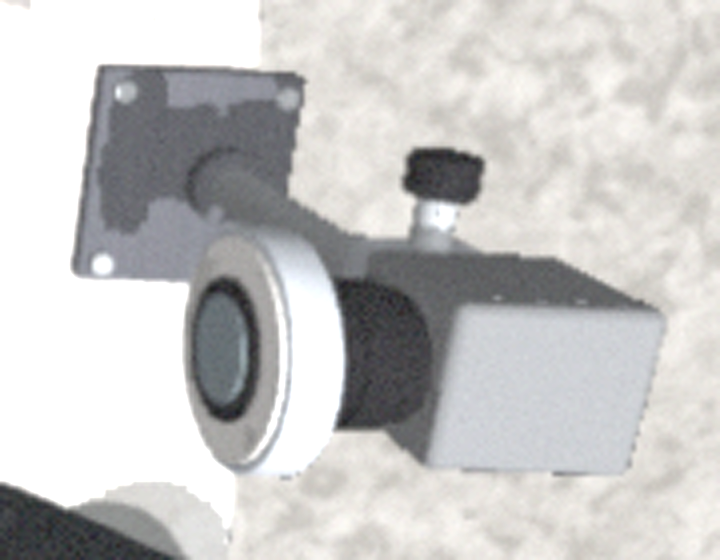

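Seventh picture: the housing, ring and base plate are clearly visible, so I can work out the camera's yaw from their corners. Pushing the door now.

Request:
play_rows:
  rows:
    - [[0, -8, -12, 0, 0], [0, -16, -26, 0, 0], [0, -21, -42, 0, 0], [0, -27, -56, 0, 0], [0, -35, -70, 0, 0], [0, -44, -83, 0, 0], [0, -55, -96, 0, 0], [0, -67, -107, 0, 0], [0, -80, -118, 0, 0], [0, -94, -127, 0, 0], [0, -108, -134, 0, 0], [0, -116, -137, 0, 0], [0, -124, -140, 0, 0], [0, -130, -142, 0, 0], [0, -135, -144, 0, 0], [0, -140, -145, 0, 0], [0, -145, -146, 0, 0], [0, -149, -147, 0, 0], [0, -152, -147, 0, 0], [0, -154, -147, 0, 0]]

```text
clock: 4.75
position: [0.4722, -0.3018, 0.1998]
tcp_rot: [-0.004, 0.705, 0.709, -0.002]
ft_force: [0.4, 5.9, 1.8]
finger_gap: 0.0
```

```bash
python3 - <<'E'
from lib import *
from station import bot
s=bot.observe();print(s["position"],s["ft_force"],go(s,[.471,-.31,.2],0))
w=json.load(open("s_w2.json"));C=lambda x,y:(x/4+370-.4,y/4+165-.4)
for z,P in ((.2,[(462,306),(664,316),(630,470),(428,464)]),(.006,[(100,66),(303,74),(72,272)])):
    q=np.array([plane("wrist",C(*u),z,w)[:2] for u in P])
    print(z,q.round(4).tolist(),[np.degrees(np.arctan2(*(q[j]-q[i])[::-1])).round(1) for i,j in ([(0,1),(3,2),(3,0),(2,1)] if len(P)==4 else [(0,1),(2,0)])])
print("lens w",plane("wrist",C(222,350),.17,w),"ring",plane("wrist",C(235,355),.17,w))
E
```

```text
[ 0.47215838 -0.30184513  0.19982598] [0.39049277 5.86083475 1.84993943] (array([-8.1, -1.2, -0.2]), np.float64(0.3), 'jaw now', np.float64(0.3), 'tilt', np.float64(0.48))
0.2 [[0.7967, -0.1813], [0.8426, -0.1837], [0.8426, -0.2208], [0.7954, -0.2189]] [np.float64(-3.0), np.float64(-2.3), np.float64(88.0), np.float64(90.1)]
0.006 [[0.7804, -0.1648], [0.8539, -0.1672], [0.777, -0.2422]] [np.float64(-1.9), np.float64(87.5)]
lens w [ 0.75949204 -0.20403667  0.17      ] ring [ 0.76283138 -0.2053397   0.17      ]
```

Request:
play_rows:
  rows:
    - [[0, -3, -1, 0, 0], [0, -6, -1, 0, 0], [0, -8, -1, 0, 0], [0, -8, -1, 0, 0], [0, -8, -1, 0, 0]]

```text
clock: 5.17
position: [0.4694, -0.3016, 0.1986]
tcp_rot: [-0.012, 0.705, 0.709, 0.002]
ft_force: [1.3, 18.9, 5.0]
finger_gap: 0.0003
```

19 N with no motion suggests the door is against its stop. Backing off to check.

Request:
play_rows:
  rows:
    - [[0, 15, 0, 0, 0], [0, 45, 0, 0, 0], [0, 80, 0, -20, 0], [0, 110, 0, -60, 0], [0, 130, 0, -100, 0], [85, 130, 0, -130, 0], [85, 130, 0, -130, 0]]

```text
clock: 5.75
position: [0.4742, -0.175, 0.3389]
tcp_rot: [-0.004, 0.704, 0.71, 0.004]
ft_force: [0.3, -1.0, -0.6]
finger_gap: 0.0234
```

```bash
python3 - <<'E'
from lib import *
from station import bot
s=bot.observe();g=bot.get_image("wrist");cv2.imwrite("pics/w3.png",g["image"][:,:,::-1])
g2=bot.get_image("scene")
a=cv2.resize(g2["image"][100:230,190:370,::-1],None,fx=2.5,fy=2.5,interpolation=cv2.INTER_CUBIC);a=cv2.convertScaleAbs(a,alpha=1.5,beta=20)
b=cv2.resize(g["image"][:,:,::-1],(448,336)); c=np.zeros((336,800,3),np.uint8);c[:,:448]=b;c[:325,448:800]=a[:,98:450];cv2.imwrite("pics/c4.png",c)
print(s["position"],go(s,[.468,.128,.30],63))
E
```

```text
[ 0.47421994 -0.17497443  0.33886961] (array([302.6,  -3.9,  42. ]), np.float64(-62.6), 'jaw now', np.float64(0.4), 'tilt', np.float64(0.59))
```

View pics/c4.png

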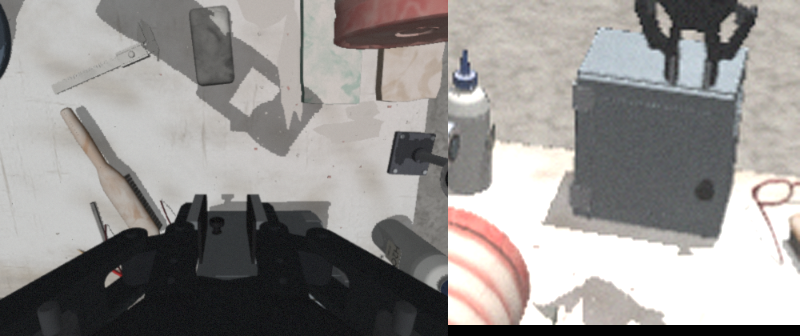

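Eighth picture: the door looks flush on the cupboard, with the knob at scene pixel (332,176). I'll check the angle numerically.

```bash
python3 - <<'E'
from lib import *
c=[.53724,-.38951,-1.56255]
h=T2(c,[-.066,.1,0])[0]
for a in (0,.04,.09,.13):
    print(a,proj("scene",T2([h[0],h[1],c[2]-a],[[-.029,-.178,.099],[-.006,-.2,.014],[-.006,-.2,.23]])).round(1).tolist(), proj("scene",T2(c,[[-.06,-.1,.232]])).round(1).tolist())
E
```

```text
0 [[330.9, 177.2], [336.5, 195.4], [342.6, 139.2]] [[343.2, 136.7]]
0.04 [[330.2, 178.4], [336.0, 196.8], [342.1, 140.5]] [[343.2, 136.7]]
0.09 [[329.1, 179.8], [335.3, 198.5], [341.3, 142.1]] [[343.2, 136.7]]
0.13 [[328.1, 180.9], [334.6, 199.9], [340.6, 143.3]] [[343.2, 136.7]]
```

Request:
play_rows:
  rows:
    - [[85, 20, 0, 5, -5], [85, 50, 0, 10, -11], [85, 80, -1, 15, -18], [85, 110, -1, 20, -24], [85, 140, -2, 25, -31], [85, 170, -2, 30, -37], [85, 200, -3, 34, -44], [85, 230, -3, 38, -50], [85, 260, -4, 40, -57], [85, 285, -4, 42, -62], [85, 300, -4, 42, -63], [85, 303, -4, 42, -63], [85, 303, -4, 42, -63], [85, 303, -4, 42, -63]]

```text
clock: 7.02
position: [0.4651, 0.128, 0.2949]
tcp_rot: [-0.007, 0.231, 0.973, 0.006]
ft_force: [0.3, -0.7, -0.3]
finger_gap: 0.0848
```

```bash
python3 - <<'E'
from lib import *
from station import bot
s=bot.observe();g=bot.get_image("wrist")
json.dump({k:np.array(v).tolist() for k,v in s.items()},open("s_w4.json","w"))
g2=bot.get_image("scene");cv2.imwrite("pics/sc4.png",g2["image"][:,:,::-1])
a=cv2.resize(g["image"][140:300,200:380,::-1],None,fx=2.5,fy=2.5,interpolation=cv2.INTER_CUBIC)
b=cv2.resize(g2["image"][105:205,270:360,::-1],None,fx=3.8,fy=3.8,interpolation=cv2.INTER_CUBIC);b=cv2.convertScaleAbs(b,alpha=1.5,beta=20)
c=np.zeros((400,795,3),np.uint8);c[:400,:450]=a;c[:380,450:450+342]=b;cv2.imwrite("pics/c5.png",c)
print(s["position"],go(s,[.468,.128,.30],63),proj("wrist",[[.468,.129,.117]],s))
E
```

```text
[0.4651274  0.12803484 0.29489989] (array([-2.5,  1.3, -5.1]), np.float64(0.3), 'jaw now', np.float64(63.3), 'tilt', np.float64(1.07)) [[285.55057664 194.09045955]]
```

View pics/c5.png

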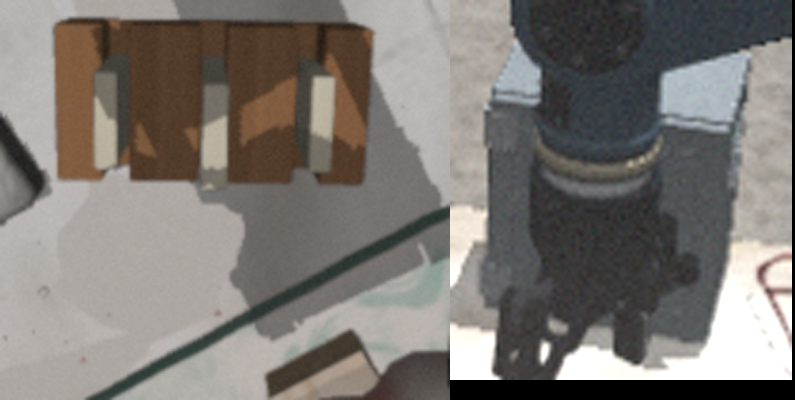

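Ninth picture: the knob and door-corner pixels match 0 rad, so the door is shut. The slip's top is centred at (285,193), predicted (285.6,194). Descending with the jaw half open so the fingers clear the neighbouring slips.

```bash
python3 - <<'E'
from lib import *
from station import bot
s=bot.observe();p=plane("wrist",(285.1,193),.117,json.load(open("s_w4.json")));print(p,go(s,[p[0],p[1],.089],63))
E
```

```text
[0.46683398 0.1290932  0.117     ] (array([ -3.9,   0. , 206.4]), np.float64(0.2), 'jaw now', np.float64(63.2), 'tilt', np.float64(1.05))
```

Request:
play_rows:
  rows:
    - [[36, -1, 0, 20, 0], [36, -2, 0, 50, 0], [36, -2, 0, 80, 0], [36, -3, 0, 105, 0], [36, -4, 0, 125, 0], [36, -4, 0, 140, 0], [36, -4, 0, 140, 0], [36, -4, 0, 140, 0]]

```text
clock: 7.78
position: [0.4674, 0.1271, 0.1549]
tcp_rot: [-0.008, 0.232, 0.973, 0.006]
ft_force: [0.2, 0.2, 1.2]
finger_gap: 0.0361
```

```bash
python3 - <<'E'
from lib import *
from station import bot
s=bot.observe();print(s["position"],s["finger_gap"],s["ft_force"],go(s,[.4668,.1291,.089],63))
E
```

```text
[0.46742578 0.12706847 0.15493725] 0.03613669272884583 [0.15794395 0.23630341 1.22909246] (array([ 0.3,  1. , 66. ]), np.float64(0.1), 'jaw now', np.float64(63.1), 'tilt', np.float64(1.1))
```

Request:
play_rows:
  rows:
    - [[36, 0, 1, 25, 0], [36, 0, 1, 45, 0], [36, 0, 1, 60, 0], [36, 0, 1, 66, 0], [36, 0, 1, 66, 0], [36, 0, 1, 66, 0], [5, 0, 1, 66, 0], [5, 0, 1, 66, 0], [5, 0, 1, 66, 0], [5, 0, 1, 66, 0], [5, 0, 1, 66, 0], [5, 0, 1, 66, 0]]
  squeeze: 50

```text
clock: 8.78
position: [0.4681, 0.1291, 0.0901]
tcp_rot: [-0.006, 0.232, 0.973, 0.006]
ft_force: [-0.3, 0.7, 7.1]
finger_gap: 0.0095
```

Gripped: the gap is 9.5 mm. Lifting straight up.

Request:
play_rows:
  rows:
    - [[5, 0, 0, -5, 0], [5, 0, 0, -15, 0], [5, 0, 0, -30, 0], [5, 0, 0, -50, 0], [5, 0, 0, -70, 0], [5, 0, 0, -90, 0], [5, 0, 0, -110, 0], [5, 0, 0, -125, 0], [5, 0, 0, -130, 0], [5, 0, 0, -130, 0], [5, 0, 0, -130, 0]]

```text
clock: 9.7
position: [0.4688, 0.1271, 0.22]
tcp_rot: [-0.006, 0.232, 0.973, 0.006]
ft_force: [0.9, 0.1, -1.1]
finger_gap: 0.0094
```

```bash
python3 - <<'E'
from lib import *
from station import bot
s=bot.observe();print(s["position"],s["finger_gap"],s["ft_force"],s["qpos"])
print("via",go(s,[.48,-.12,.225],-2.3),"end",go(s,[.563,-.195,.1955],-2.3))
E
```

```text
[0.46875744 0.12705164 0.22003528] 0.009405464059436978 [ 0.85107907  0.1444689  -1.13576395] [ 0.02492947  0.38019057  1.79907821  0.01853796  0.97161553 -1.08752483]
via (array([-121.6, -215.2,   -8.8]), np.float64(65.4), 'jaw now', np.float64(63.1), 'tilt', np.float64(1.02)) end (array([-229.9, -244.9,   18.8]), np.float64(65.4), 'jaw now', np.float64(63.1), 'tilt', np.float64(1.02))
```

Request:
play_rows:
  rows:
    - [[5, -6, -11, -9, 3], [5, -16, -29, -9, 8], [5, -28, -50, -9, 14], [5, -40, -72, -9, 20], [5, -52, -93, -9, 26], [5, -64, -115, -9, 33], [5, -77, -136, -9, 39], [5, -89, -158, -9, 46], [5, -101, -179, -9, 52], [5, -112, -198, -9, 58], [5, -119, -210, -9, 63], [5, -122, -215, -9, 65], [5, -122, -215, -9, 65], [5, -122, -215, -9, 65]]

```text
clock: 10.87
position: [0.4798, -0.1193, 0.2243]
tcp_rot: [-0.01, 0.718, 0.696, 0.002]
ft_force: [-0.3, 0.7, -1.0]
finger_gap: 0.0094
```

```bash
python3 - <<'E'
from lib import *
from station import bot
s=bot.observe();print(s["position"],s["finger_gap"],s["ft_force"],s["qpos"])
print("end",go(s,[.563,-.195,.1955],-2.3))
E
```

```text
[ 0.47976097 -0.11927555  0.22430289] 0.00939981218047009 [-0.30520072  0.69054473 -1.02163222] [-0.47571466  0.3884791   1.76739127  0.01126351  1.00394634 -0.45048467]
end (array([-73.5,  85.9,  26.5]), np.float64(0.5), 'jaw now', np.float64(-1.8), 'tilt', np.float64(1.18))
```

Request:
play_rows:
  rows:
    - [[5, -6, 7, 2, 0], [5, -15, 18, 5, 0], [5, -27, 31, 9, 0], [5, -38, 44, 13, 0], [5, -49, 57, 17, 0], [5, -59, 69, 21, 0], [5, -67, 79, 24, 0], [5, -72, 84, 26, 0], [5, -74, 86, 27, 0], [5, -74, 86, 27, 0], [5, -74, 86, 27, 0], [5, -74, 86, 27, 0]]

```text
clock: 11.87
position: [0.5625, -0.1947, 0.1952]
tcp_rot: [-0.011, 0.718, 0.696, 0.002]
ft_force: [-0.4, 0.8, -0.7]
finger_gap: 0.0092
```

```bash
python3 - <<'E'
from lib import *
from station import bot
s=bot.observe();print(s["position"],s["finger_gap"],s["ft_force"],go(s,[.563,-.195,.1955],-2.3))
I={n:bot.get_image(n)["image"][:,:,::-1] for n in ("side","scene","wrist")}
for n in I: cv2.imwrite(f"pics/e_{n}.png",I[n])
f=np.array([.563,-.195,.17]);P=[f+[0,a,b] for a in (-.021,.021) for b in (-.0525,.0525)]
for n in("side","scene"): print(n,proj(n,P).round(0).tolist(),proj(n,f).round(1))
r=lambda a,k:cv2.convertScaleAbs(cv2.resize(a,None,fx=k,fy=k,interpolation=cv2.INTER_CUBIC),alpha=1.4,beta=15)
a=r(I["side"][160:320,240:440],2);b=r(I["scene"][90:250,210:400],2.1);c=np.zeros((340,800,3),np.uint8);c[:320,:400]=a;c[:336,400:799]=b[:,:399];cv2.imwrite("pics/c6.png",c)
E
```

```text
[ 0.56251488 -0.19469036  0.19518902] 0.009191033059945553 [-0.42001447  0.82890783 -0.67481587] (array([-0.3,  0.5, -0.3]), np.float64(0.6), 'jaw now', np.float64(-1.7), 'tilt', np.float64(1.22))
side [[296.0, 267.0], [296.0, 229.0], [292.0, 255.0], [291.0, 217.0]] [[293.6 242.7]]
scene [[294.0, 181.0], [295.0, 152.0], [290.0, 189.0], [292.0, 160.0]] [[292.7 170.7]]
```

View pics/c6.png

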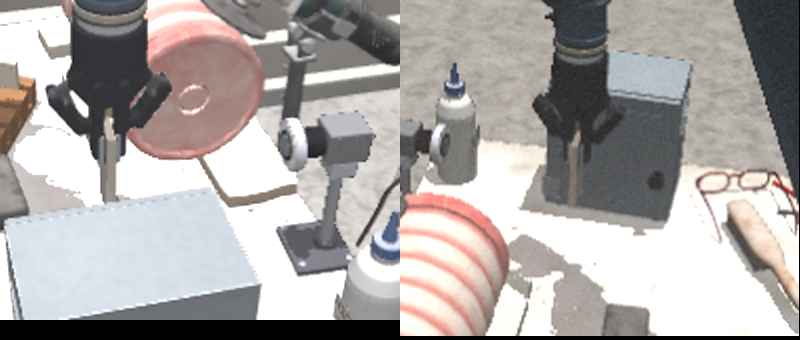

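View pics/e_wrist.png

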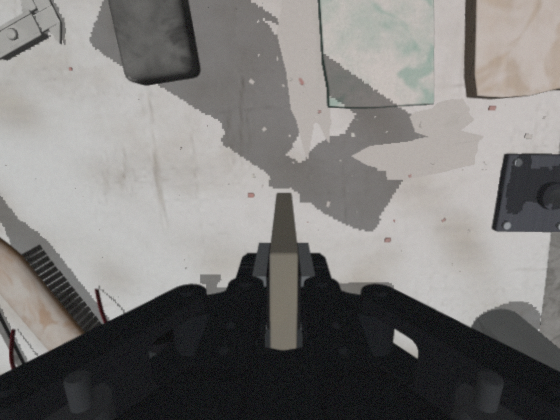

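Pictures 10 and 11: the slip hangs upright between the pads and the door is flush. Its lower end is at wrist pixel (285,193) and scene pixel (292,189). One last numeric check, then I'll hand in.

```bash
python3 - <<'E'
from lib import *
from station import bot
s=bot.observe()
print(proj("wrist",[[.5625-.005,-.195+.021,.1175],[.5625+.005,-.195+.021,.1175]],s).round(1),np.abs(s["qd"]).max(),s["finger_gap"])
for t in (-5,5):
    y,z=-.021*np.cos(np.radians(t)),0
    Rm=R.from_euler("x",t,degrees=True).as_matrix(); print(t,proj("wrist",np.array([.5625,-.195,.195])+Rm@[0,.021,-.0775],s).round(1))
print(bot.job_done())
E
```

```text
[[278.3 191. ]
 [293.5 190.5]] 0.004611191054087564 0.009755043792812772
-5 [[286.2 200.4]]
5 [[285.6 181.2]]
the job is handed in; nothing more can be done
None
```

The door is shut on its catch, and I handed the job in with the long slip held in front of the inspection camera, at about 12 s of the 66 s allowed. No verdict was reported.

- **Door:** I pushed it with the closed fingers until it stopped moving at about 19 N of push. After I backed off, the knob and the door's lower corner were within about 1.5 pixels of where they should be at 0 rad. Left ajar at 0.09 rad they would have been about 4 pixels away. It also looked flush in the last picture.
- **Long slip:** I gripped the middle, tallest slip across its 10 mm and lifted it straight out of its slot.
- **Focus position:** The measured tool position is within 1 mm of my target, which puts the slip's middle at (0.563, -0.195, 0.17). That target depends on where I placed the lens: three estimates differed by about 5 mm, against the 22 mm allowed.
- **Facing and upright:** The jaw lies 0.6° from my estimate of the camera's yaw, which is itself good to about 1°. The tool is tilted about 1.2°. In the wrist view the slip's lower end was about 2 pixels from its upright position, roughly 1°.
- **Stillness and contact:** The joints were almost still (under 0.005 rad/s). The wrist force reading was under 1 N per axis, so nothing was pressing on the slip or arm.
- **Short slips and sanding block:** I did not measure them again afterwards. Nothing in the moves or forces suggested I touched them.

No check failed or disagreed beyond the lens estimates.

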